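# Clear the pile off the book into the desk set

### The job

Small desk things have been left in a pile on the closed book. Take the pile apart and put each thing back in its own holder of the walnut desk set, the one whose lined well has its shape and size, right way up and lying flat on the bottom of the well. Leave the book where it lies, and do not shift or upset the ink bottle that stands among the holders.

Things in the scene. Friction and masses are not known exactly. Their poses are not given: they have to be found in the camera images.
- pencil_sharpener: Round brass pencil sharpener, an upright cylinder of 29 mm diameter and 25 mm height, the topmost thing of the pile at the start. Origin at the centre of its underside, z up.
- eraser: Worn white eraser half in a blue card sleeve, 22 mm (x) by 54 mm (y) by 12 mm high, under the sharpener in the pile. Origin at the centre of its underside, z up, y along its length.
- match_box: Closed matchbox, 37 mm (x) by 56 mm (y) by 15.5 mm high, under the eraser in the pile. Origin at the centre of its underside, z up, y along its length.
- stamp_tin: Flat closed ink-pad tin, 61 mm (x) by 90 mm (y) by 16.5 mm high (lid does not open), the lowest thing of the pile, lying on the book. Origin at the centre of its underside, z up, y along its length.
- book: Closed book lying flat under the pile, 175 mm (x) by 115 mm (y) by 24 mm high, loose, 0.6 kg. Origin at the centre of its underside, z up. It stays where it is.
- sharpener_holder: Turned walnut cup of the desk set for the pencil sharpener, fixed: 61 mm outer diameter, rim 11 mm above the desk, round well of 41 mm diameter, its lined floor 5 mm above the desk. Origin at the centre of its underside, z up.
- eraser_holder: Walnut block of the desk set for the eraser, fixed: 52 mm (x) by 84 mm (y), rim 11 mm above the desk, well 34 mm (x) by 66 mm (y) with its lined floor 5 mm above the desk; in the middle of each long side the rim has a 34 mm wide finger gap down to the floor. Origin at the centre of its underside, z up, y along its length.
- matchbox_holder: Walnut block of the desk set for the matchbox, fixed: 66 mm (x) by 86 mm (y), rim 11 mm above the desk, well 48 mm (x) by 68 mm (y) with its lined floor 5 mm above the desk; in the middle of each long side the rim has a 34 mm wide finger gap down to the floor. Origin at the centre of its underside, z up, y along its length.
- tin_holder: Largest walnut block of the desk set, for the ink-pad tin, fixed: 91 mm (x) by 120 mm (y), rim 11 mm above the desk, well 73 mm (x) by 102 mm (y) with its lined floor 5 mm above the desk; in the middle of each long side the rim has a 34 mm wide finger gap down to the floor. Origin at the centre of its underside, z up, y along its length.
- ink_bottle: Squat dark ink bottle with a black cap, 52 mm across and 58 mm high, standing loose among the holders; it is not to be moved. Origin at the centre of its underside, z up.
Mind the look-alikes: they are no part of the job. What is meant by the stamp_tin is not turquoise, and is the smaller of those in its own colour.

How it is judged:
By the outcome, as a careful person would: the job done as asked, in the order asked, and still so for the second after the job is handed in, with the robot touching nothing.
It also fails if it takes over 112 s, if anything falls off the work surface, if the arm or the gripper's body presses on something with over 40 N, if the wrist force passes 120 N, or if a joint passes its speed limit or range.

### The arm

A 7-joint arm with a two-finger parallel gripper is mounted at the origin on a cart in front of the work surface, level with it; the furniture and walls round the work are solid. World frame = base frame: x ahead of the robot, y to its left, z up, the work surface at z = 0. Lengths are in m, angles in degrees, forces in N, time in s.
With the tool pointing down it reaches from about 0.35 to 0.9 m from the base axis. Payload 19.9 kg.
Tool frame: the origin (TCP) lies at the very end of the fingers, on their centre line; the grasp point (between the pads) lies 19 mm behind it; x points along the fingers, z is the direction in which the jaws open and shut, and the axes are right-handed (so a half turn about x gives the same grasp; the last joint's range is limited). The gripper opens to 85 mm and grips with 20 to 120 N. Pads are 22 mm wide; open, the fingers measure 114 mm over their backs; the gripper's body (76 mm by 85 mm) begins 54 mm behind the grasp point. The pads swing forward as they close: fully open they stand 13 mm farther back than shut.
Start: joints at [73.023, 23.915, -0.59, 92.452, 0.269, 63.638, -3.037], TCP at [0.158, -0.605, 0.231] pointing down, gripper open.
Joint ranges: [-161.28, 161.28], [-22.2, 115.67], [-73.04, 71.86], [3.21, 147.25], [-68.34, 248.33], [10.77, 114.83], [-161.83, 161.83]. Speed limits (degrees/s): [108.29, 108.29, 136.94, 136.94, 172.46, 172.46, 172.46].

### API

Orientations are given as a 3x3 rotation matrix whose columns are the frame's x, y, z axes.
In Python, from rig import * gives the robot as it stands.
- The arm moves only by the tool move_arm, never from a script. Its argument "moves" is text: rows parted by semicolons, each of 7 numbers parted by spaces: the shift along the tool's x, y, z in mm, then the turn, a rotation vector about the tool's x, y, z in rad, then the closure in counts, from 0 (fully open) to 255 (shut). In form: dx dy dz wx wy wz grip; .... A call has 1 to 12 rows; each row is the pose to reach, as a shift and turn from the pose measured when the call began, along the tool's axes at that moment; what a row does not reach only later rows make up. A row lasts 1/8 s, in which the tool goes at most 62.5 mm and 10.7 degrees, less where a joint would pass 70% of its speed; a pose out of reach is approached as far as the arm can. A call with a gripper value outside its range is refused whole. The fingers move at their own pace and stop on an object; "force" is the grip in N (left out, the last holds). Time passes only in rows, so rows that repeat a pose let the fingers close. It gives the time, the measured TCP pose, the force and the opening at its end, in the units of the state.
- sense(): the state, without advancing time (a new reading comes with each control period).
- grab_frame(name): name is "scene" or "top"; returns a dict with "img" (384x512x3 uint8, red, green, blue), "z_map" (384x512 float32, m along the optical axis (not along the pixel's ray), 0 where there is no reading), "intrinsics" (3x3 intrinsics, pixels), "eye" and "rotation" of the camera in the world. Camera axes: x right, y up, looking along -z (the intrinsics and any distortion apply to the point x, -y, -z); pixel columns grow to the right and rows downward; lengths in m; the calibration is good to about 2 mm. A picture is of the moment at which its call begins.
- hand_in(): hands the job in, once; it reports no verdict.
Trained networks look in the newest picture that a camera, given by its name, has taken for a name from the list of things; names that differ only in an ending like _2 or _b are one class to them, and where a whole thing is asked for, a point or a joint stands for the part that bears it (a point fixed in the world has none). Each returns a list of dicts, best first, with "score" (0 to 1); they miss things now and then, are a little off and sometimes report something else, mostly with a low value. They report only what shows in the picture. A call takes as long as a camera call. They do not tell look-alikes from the thing itself.
- look_for(camera, query): "bbox" ([centre column, centre row, width, height] as shares, 0 to 1, of the picture: columns of its width, rows of its height, round what is visible of it).
- trace(camera, query): "pixels" (384x512 bool, what is visible of it) and "bbox" ([centre column, centre row, width, height] as shares, 0 to 1, of the picture: columns of its width, rows of its height, round what is visible of it).
- place_of(camera, query): "point" ([column, row] as shares, 0 to 1, of the picture: columns of its width, rows of its height: a listed point, or the origin of a listed thing).
The state is a dict: "clock": time; "joint_positions": joint angles; "dq": joint speeds; "effort": joint torques, N m; "tool_pos": TCP position; "orientation": TCP orientation; "force": force on the tool from outside, world axes, zero at the start; "ft_torque": the same for the moment, N m; "width": opening from 0.0 (shut) to 1.0 (fully open).
Only numpy, scipy, OpenCV 4.12 (cv2) and the standard library are available. Lean on these libraries where they do the work, as an engineer would, in place of code of your own. Each camera call takes 0.05 s, during which the arm holds its last target. There are 200 camera calls.

## Working session

There is one attempt and no reset: what is moved stays moved. The work goes in short steps, Python scripts to look and compute and a tool call to move; the robot and the scene stay as the last step left them, time stands still between calls to the robot, and variables do not carry over. Pictures are saved under pics/ and viewed, and the job is handed in when it is done.

Besides the shell and the picture viewer there is one more tool, called after "Call:" as name(argument=value, ...) on one line, values as JSON. move_arm: Moves the arm, as the interface text tells. Its arguments: {"type":"object","properties":{"moves":{"type":"string"},"force":{"type":"number"}},"required":["moves"]}

```bash
mkdir -p pics; ls
cat > h.py <<'E'
from rig import *
import numpy as np, cv2
def cloud(f):
    K=np.array(f["intrinsics"]);z=f["z_map"];v,u=np.mgrid[:384,:512]
    p=np.stack([(u-K[0,2])/K[0,0]*z,-(v-K[1,2])/K[1,1]*z,-z],-1)
    return p@np.array(f["rotation"]).T+np.array(f["eye"])
def save(f,n,s=1.5):
    cv2.imwrite(f"pics/{n}.png",cv2.resize(f["img"][...,::-1],None,fx=s,fy=s,interpolation=cv2.INTER_CUBIC))
E
python3 - <<'E'
from h import *
s=sense();print(s)
for n in("scene","top"):
    f=grab_frame(n);save(f,n+"0");np.savez(n+"0.npz",**{k:np.array(v) for k,v in f.items()})
    print(n,f["eye"],np.round(f["rotation"],3).tolist(),f["intrinsics"])
    for q in "pencil_sharpener eraser match_box stamp_tin book sharpener_holder eraser_holder matchbox_holder tin_holder ink_bottle".split():
        r=trace(n,q);P=cloud(f)
        for d in r[:4]:
            m=d["pixels"]&(f["z_map"]>0)
            if m.sum()>5: print(q,round(d["score"],2),np.round(np.array(d["bbox"])*[512,384,512,384]).astype(int),np.round(np.median(P[m],0),3),m.sum())
E
```

```text
pics
{'clock': 0.0, 'joint_positions': array([73.02461942, 23.94773051, -0.59096448, 92.48524468,  0.27130848,
       63.63751217, -3.03449891]), 'dq': array([-0.00614751,  0.03435006,  0.13693598,  0.00361888,  0.04742907,
        0.05297406, -0.00312389]), 'effort': array([ 1.25807155e-04, -8.64442062e+01,  6.79108836e-01, -4.34898233e+01,
        1.90985191e-02,  7.35926733e-03, -4.37621259e-05]), 'tool_pos': array([ 0.15741891, -0.60449731,  0.23066564]), 'orientation': array([[-4.16605067e-04,  9.67701478e-01,  2.52098545e-01],
       [ 1.13318911e-03,  2.52098862e-01, -9.67700821e-01],
       [-9.99999271e-01, -1.17473738e-04, -1.20161444e-03]]), 'force': array([0.60383419, 0.05792004, 0.02283041]), 'ft_torque': array([ 0.00217371,  0.002725  , -0.03341708]), 'width': 0.9969387553518951}
scene [-0.40969786  0.68197743  0.67049003] [[-0.588, 0.358, -0.725], [-0.809, -0.261, 0.527], [-0.0, 0.897, 0.443]] [[491.33751302   0.         264.39693737]
 [  0.         491.33751302 191.25480945]
 [  0.           0.           1.        ]]
pencil_sharpener 0.63 [329 183  11  11] [ 0.474 -0.
[... 922 characters left out ...]
   248.41325643]
 [  0.         371.50440524 192.99140938]
 [  0.           0.           1.        ]]
eraser 0.53 [310 216  13  17] [ 0.504 -0.19   0.069] 56
stamp_tin 0.85 [370 214  45  34] [ 0.496 -0.387  0.024] 1169
stamp_tin 0.84 [305 216  26  31] [ 0.502 -0.182  0.041] 205
stamp_tin 0.67 [371 142  35  41] [ 0.725 -0.397  0.026] 1120
book 0.75 [307 220  50  65] [ 0.471 -0.186  0.024] 1582
sharpener_holder 0.69 [206 169  16  17] [0.644 0.134 0.009] 276
eraser_holder 0.97 [142 185  29  25] [0.583 0.337 0.007] 411
matchbox_holder 0.91 [233 232  29  24] [0.44  0.049 0.007] 572
tin_holder 0.88 [158 240  41  33] [0.412 0.271 0.006] 1124
ink_bottle 0.77 [182 211  14  19] [0.511 0.191 0.039] 226
```

Run:
```python
from h import *
a=np.load("top0.npz")["img"][100:330,100:430];b=np.load("scene0.npz")["img"][120:330,90:420]
for n,i in(("t1",a),("s1",b)): cv2.imwrite(f"pics/{n}.png",cv2.resize(i[...,::-1],None,fx=2.4,fy=2.4,interpolation=cv2.INTER_CUBIC))
c=np.load("top0.npz")["img"][175:265,265:400];cv2.imwrite("pics/t2.png",cv2.resize(c[...,::-1],None,fx=5,fy=5,interpolation=cv2.INTER_CUBIC))
```

```text
(no output)
```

View pics/t1.png

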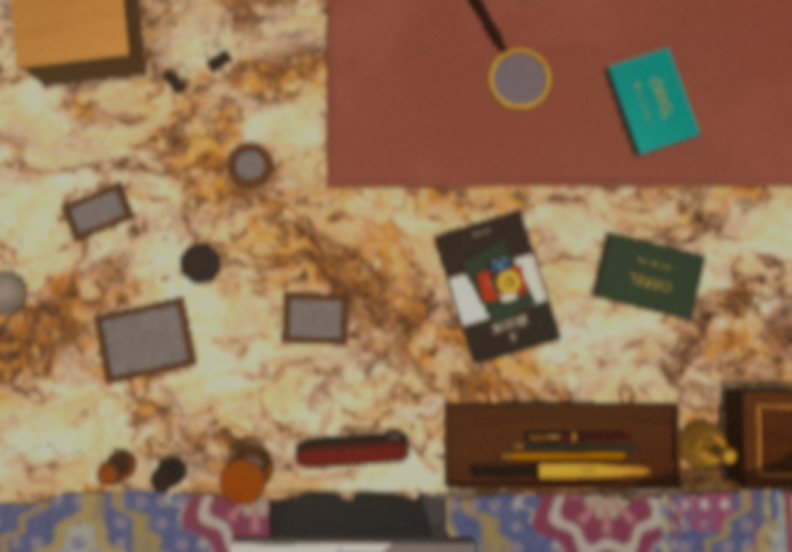

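View pics/s1.png

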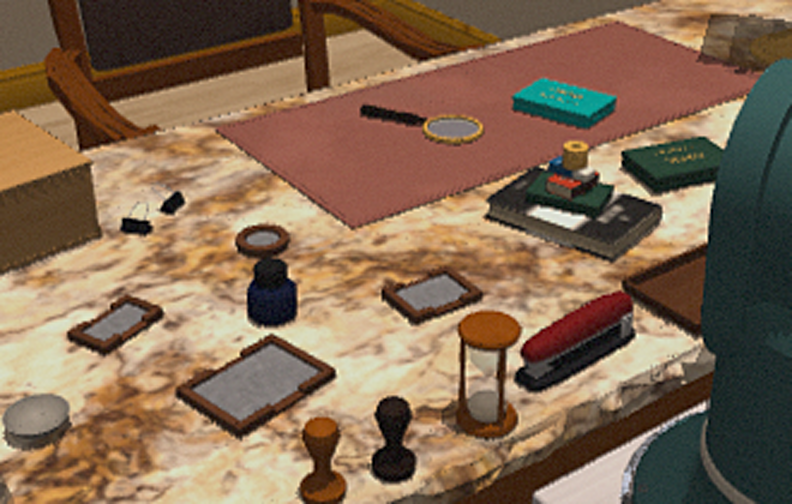

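View pics/t2.png

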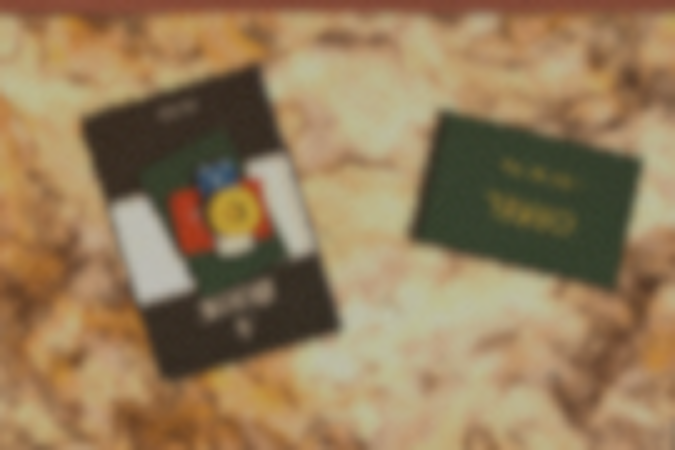

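```bash
cat >> h.py <<'E'
def onplane(f,uv,z):
    K=np.array(f["intrinsics"]);uv=np.asarray(uv,float)
    d=np.stack([(uv[...,0]-K[0,2])/K[0,0],-(uv[...,1]-K[1,2])/K[1,1],-np.ones(uv.shape[:-1])],-1)@np.array(f["rotation"]).T
    e=np.array(f["eye"]);return (e+d*((z-e[2])/d[...,2])[...,None])[...,:2]
def rectify(f,c,z,half=.12,mm=.5):
    "image of plane z round c; rows grow to -x, columns to -y (as in top view)"
    n=int(2*half/(mm/1000));K=np.array(f["intrinsics"]);R=np.array(f["rotation"])
    i,j=np.mgrid[:n,:n];X=np.stack([c[0]+half-i*mm/1000,c[1]+half-j*mm/1000,np.full(i.shape,z)],-1)
    p=(X-np.array(f["eye"]))@R
    u=K[0,2]-K[0,0]*p[...,0]/p[...,2];v=K[1,2]+K[1,1]*p[...,1]/p[...,2]
    return cv2.remap(f["img"],u.astype(np.float32),v.astype(np.float32),cv2.INTER_CUBIC)
def fit(f,m,z):
    "centre, rect (long, short mm, yaw deg of long axis) of mask on plane z"
    v,u=np.nonzero(m);P=onplane(f,np.stack([u,v],-1),z)*1000
    c=P.mean(0);w,V=np.linalg.eigh(np.cov(P.T));l=V[:,1]
    r=cv2.minAreaRect(P.astype(np.float32));(a,b)=r[1];y=r[2] if a>b else r[2]+90
    return np.round(c,1),np.round(np.sqrt(12*w[::-1]),1),round(np.degrees(np.arctan2(l[1],l[0]))%180,1),"rect",np.round(r[0],1),np.round(sorted(r[1]),1),round(y%180,1)
E
python3 - <<'E'
from h import *
F={n:grab_frame(n) for n in("scene","top")}
for q,z in dict(sharpener_holder=.011,eraser_holder=.011,matchbox_holder=.011,tin_holder=.011,ink_bottle=.04,book=.024).items():
    for n,f in F.items():
        r=trace(n,q)
        if r: print(q,n,*fit(f,r[0]["pixels"],z))
f=F["top"]
t=[rectify(f,(.50,-.185),z,.1,.5) for z in(.0925,.04)]+[rectify(F["scene"],(.50,-.185),z,.1,.5) for z in (.0925,.04)]
t=np.vstack([np.hstack(t[:2]),np.hstack(t[2:])])[...,::-1];cv2.imwrite("pics/r1.png",cv2.resize(t,None,fx=.75,fy=.75,interpolation=cv2.INTER_AREA))
# sampled heights: top-depth on pile
P=cloud(f)
m=(abs(P[...,0]-.5)<.08)&(abs(P[...,1]+.185)<.07)&(P[...,2]>.03)
v,u=np.nonzero(m)
print(np.round(P[204:230,312,2]*1000).astype(int),np.round(P[217,300:325,2]*1000).astype(int))
m=P[...,2]>.085; m[:, :270]=0;m[:,350:]=0;m[:190]=0;m[240:]=0
print("sharp top",m.sum(),fit(f,m,.0925))
Q=cloud(F["scene"]);m=(Q[...,2]>.088)&(abs(Q[...,0]-.48)<.06)&(abs(Q[...,1]+.19)<.05);print(m.sum(),fit(F["scene"],m,.0925), Q[m].max(0))
print("tall", [ (np.round(P[v,u],3)) for v,u in((290,200),(300,167),(288,245))])
E
```

```text
sharpener_holder scene [633.5 143.7] [64.5 53.5] 148.3 rect [633.  144.1] [60.6 65.7] 143.9
sharpener_holder top [644. 133.] [53.3 49.9] 42.0 rect [644.  133.7] [54.2 57.1] 45.4
eraser_holder scene [568.2 345.7] [91.9 58.4] 116.3 rect [569.5 344.2] [62.5 93.3] 111.9
eraser_holder top [581.7 335.7] [83.8 50.3] 115.3 rect [581.7 335.9] [51.2 84.3] 113.9
matchbox_holder scene [427.9  57.6] [91.3 69.7] 96.3 rect [429.   56.5] [74.9 91.6] 87.8
matchbox_holder top [440.6  46.3] [84.4 65.6] 84.9 rect [441.8  46. ] [65.6 81.9] 90.0
tin_holder scene [399.4 279.4] [124.9  94.3] 105.9 rect [402.  277.7] [ 97.8 125.5] 102.5
tin_holder top [412.3 269.2] [121.   90.4] 100.8 rect [412.7 269.3] [ 90.9 121.3] 102.2
ink_bottle scene [486.1 212.6] [116.5  44.1] 152.1 rect [491.2 209.5] [ 48.  124.2] 149.3
ink_bottle top [512.1 193.7] [43.6 42.3] 125.4 rect [512.6 194.1] [46.3 46.4] 0.8
book scene [ 443.6 -159.3] [199.9 139.7] 25.1 rect [ 462.4 -169.7] [152.7 195.4] 16.9
book top [ 479.7 -189.9] [198.  133.7] 17.9 rect [ 481.9 -190.5] [122.  180.4] 17.4
[22 38 41 45 43 41 38 73 95 94 93 87 85 86 92 91 92 94 68 70 67 41 36 42
 40 43] [  56   56   56   56   57   55   80   94   94   95   90   86   86   92
   93  100   95   61   56   28   24   24   25   24 1182]
sharp top 101 (array([ 489.5, -189.2]), array([94.8, 72. ]), np.float64(76.2), 'rect', array([ 507.1, -169.3]), array([148.2, 155.8]), 72.8)
57 (array([ 478.7, -186.9]), array([38.9, 25.7]), np.float64(139.1), 'rect', array([ 477.5, -185.6]), array([24.9, 40.1]), 137.7) [ 0.49750679 -0.17297517  0.09712784]
tall [array([0.276, 0.13 , 0.095]), array([0.242, 0.23 , 0.068]), array([0.274, 0.001, 0.052])]
```

View pics/r1.png

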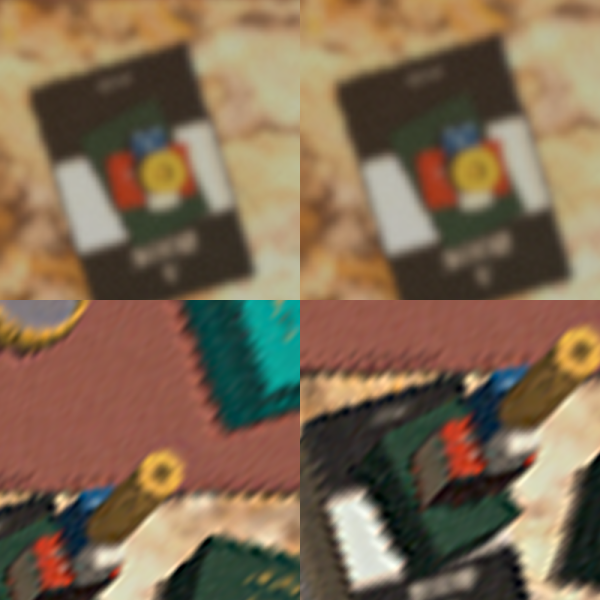

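```bash
cat >> h.py <<'E'
def overlay(f,c,yaw,L,W,z,half=.07,mm=.5):
    "rectangle long L at yaw, or circle (W=0), drawn on the rectified plane"
    im=np.ascontiguousarray(rectify(f,c,z,half,mm)[...,::-1]);n=im.shape[0]/2
    a=np.radians(yaw);l=np.array([np.cos(a),np.sin(a)]);s=np.array([-l[1],l[0]])
    if W==0: cv2.circle(im,(int(n),int(n)),int(L/2/mm),(0,255,0),1)
    else:
        q=[i*l*L/2+j*s*W/2 for i,j in((1,1),(1,-1),(-1,-1),(-1,1))]
        cv2.polylines(im,[np.array([[n-p[1]/mm,n-p[0]/mm] for p in q]).astype(np.int32)],True,(0,255,0),1)
    return im
E
python3 - <<'E'
from h import *
F={n:grab_frame(n) for n in("scene","top")}
H=[((.645,.134),0,61,0),((.5825,.337),114.5,84,52),((.441,.0465),87,86,66),((.413,.2705),101.5,120,91)]
cv2.imwrite("pics/o1.png",cv2.resize(np.vstack([np.hstack([overlay(F[n],*h,.011) for h in H]) for n in("top","scene")]),None,fx=.71,fy=.71,interpolation=cv2.INTER_AREA))
E
```

```text
(no output)
```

View pics/o1.png

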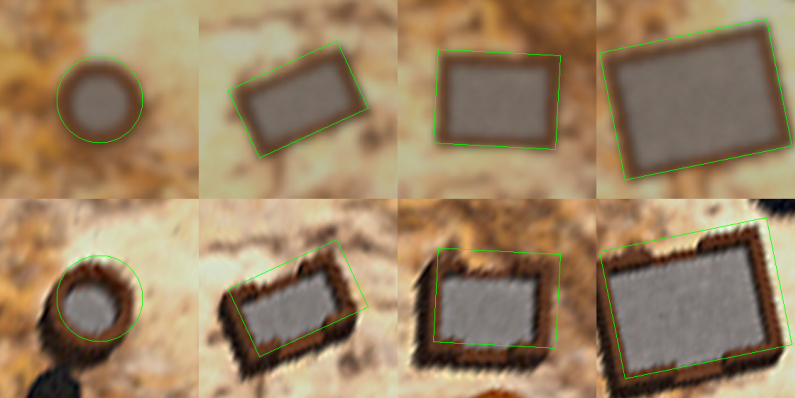

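Run:
```python
from h import *
f={k:v for k,v in np.load("top0.npz").items()};P=cloud(f)
g=P[...,2]
for u0 in range(360,440,10): print(u0,[ (int(1000*np.nanmax(g[v:v+10,u0:u0+10])) if f["z_map"][v:v+10,u0:u0+10].min()>0 else None) for v in range(230,310,10)], np.round(P[260,u0,:2],2))
cv2.imwrite("pics/t3.png",cv2.resize(f["img"][180:384,300:512,::-1],None,fx=3,fy=3))
for n in("scene0","top0"):
    f=dict(np.load(n+".npz"));Q=cloud(f)
    for c in((.413,.2705),(.441,.0465),(.5825,.337)):
        d=np.hypot(Q[...,0]-c[0],Q[...,1]-c[1]);print(n,c,"well",np.round(1000*np.median(Q[...,2][d<.015]),1),"desk",np.round(1000*np.median(Q[...,2][(d>.085)&(d<.1)]),1))
```

```text
360 [None, 3, 4, 23, None, 16, 11, 21] [ 0.35 -0.36]
370 [21, None, None, 20, 10, 10, 11, None] [ 0.35 -0.39]
380 [25, 4, 4, 17, None, None, 23, 20] [ 0.35 -0.42]
390 [6, None, 5, 4, None, 79, None, 5] [ 0.35 -0.45]
400 [None, 4, 4, 66, 64, 95, 96, 60] [ 0.35 -0.48]
410 [4, 6, 4, None, 70, 70, 72, 70] [ 0.35 -0.52]
420 [5, None, 4, 69, 71, None, 71, None] [ 0.35 -0.55]
430 [4, None, 4, 70, 70, 71, None, None] [ 0.35 -0.58]
scene0 (0.413, 0.2705) well 6.5 desk -0.1
scene0 (0.441, 0.0465) well 6.1 desk -1.0
scene0 (0.5825, 0.337) well 6.1 desk -0.3
top0 (0.413, 0.2705) well 5.7 desk -1.2
top0 (0.441, 0.0465) well 5.8 desk -1.3
top0 (0.5825, 0.337) well 5.8 desk -1.5
```

View pics/t3.png

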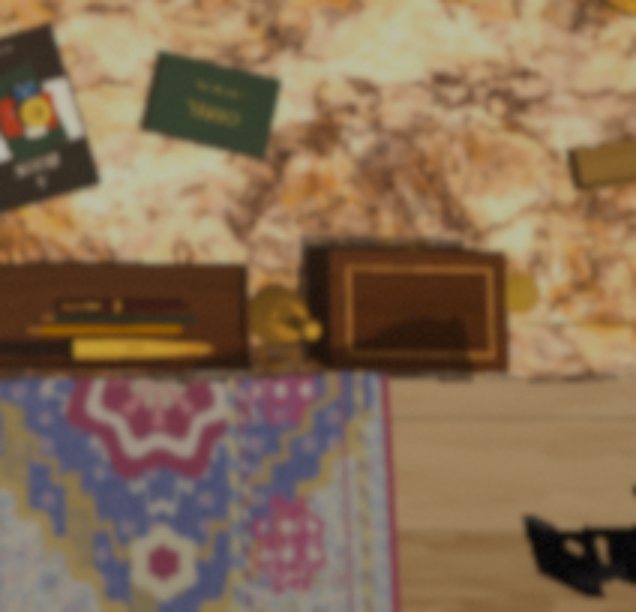

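Call:
move_arm(moves="0 421 -315 0 0 0 110;0 421 -315 0 0 0 110;0 421 -315 0 0 0 110;0 421 -315 0 0 0 110;0 421 -315 0 0 0 110;0 421 -315 0 0 0 110;0 421 -315 0 0 0 110;0 421 -315 0 0 0 110;0 421 -315 0 0 0 110;0 421 -315 0 0 0 110;0 421 -315 0 0 0 110;0 421 -315 0 0 0 110", force=30)

```text
clock: 3.4
tool_pos: [0.485, -0.1949, 0.2313]
orientation: [[-0.0, 0.968, 0.25], [-0.0, 0.25, -0.968], [-1.0, -0.0, 0.0]]
force: [0.4, -0.0, -0.0]
width: 0.569
```

Call:
move_arm(moves="60 0 0 0 0 0 110;110 0 0 0 0 0 110;145 0 -1 0 0 0 110;156 0 -1 0 0 0 110;156 0 -1 0 0 0 110;156 0 -1 0 0 0 255;156 0 -1 0 0 0 255;156 0 -1 0 0 0 255;156 0 -1 0 0 0 255;156 0 -1 0 0 0 255", force=30)

```text
clock: 4.65
tool_pos: [0.4855, -0.1944, 0.0769]
orientation: [[0.002, 0.968, 0.25], [-0.001, 0.25, -0.968], [-1.0, 0.002, 0.002]]
force: [-1.2, 1.4, 6.1]
width: 0.322
```

Call:
move_arm(moves="-50 0 0 0 0 0 255;-100 0 0 0 0 0 255;-115 40 -46 0 0 0 255;-115 80 -93 0 0 0 255;-115 120 -140 0 0 0 255;-115 160 -186 0 0 0 255;-115 200 -232 0 0 0 255;-115 236 -278 0 0 0 255;-115 236 -278 0 0 0 255;-115 236 -278 0 0 0 255")

```text
clock: 5.9
tool_pos: [0.6442, 0.1336, 0.1923]
orientation: [[0.003, 0.968, 0.25], [-0.002, 0.25, -0.968], [-1.0, 0.002, 0.002]]
force: [0.1, -0.7, -0.8]
width: 0.328
```

Run:
```python
from h import *
s=sense();print(s["clock"],s["tool_pos"],s["width"],s["joint_positions"])
F={n:grab_frame(n) for n in("scene","top")}
for n,f in F.items(): np.savez(n+"1.npz",**{k:np.array(v) for k,v in f.items()})
f=F["top"]
a=overlay(f,(.485,-.185),13,54,22,.068,.06,.3);b=overlay(f,(.485,-.185),104,56,37,.056,.06,.3)
c=cv2.resize(F["scene"]["img"][130:230,150:380,::-1],(800,348))
cv2.imwrite("pics/e1.png",np.vstack([np.hstack([a,b]),c[:,:800]]) if a.shape[1]*2==800 else np.hstack([a,b])); cv2.imwrite("pics/e2.png",c)
```

```text
5.9 [0.64424778 0.13359624 0.19232764] 0.3277838441750501 [  1.67343129  31.00330639 -22.84202404  88.9868678   13.18337606
  62.54987311 -99.82561962]
```

View pics/e1.png

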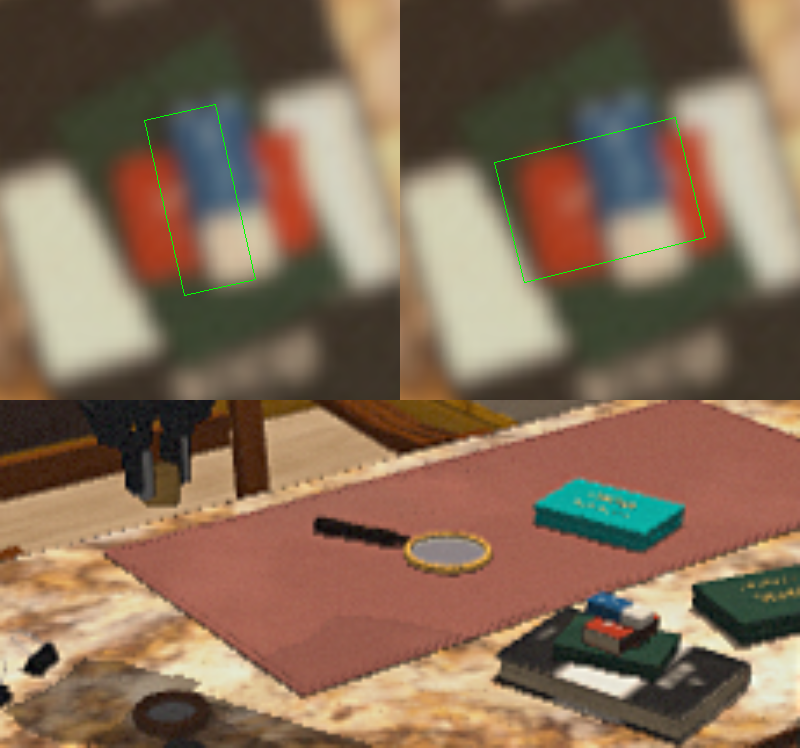

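View pics/e2.png

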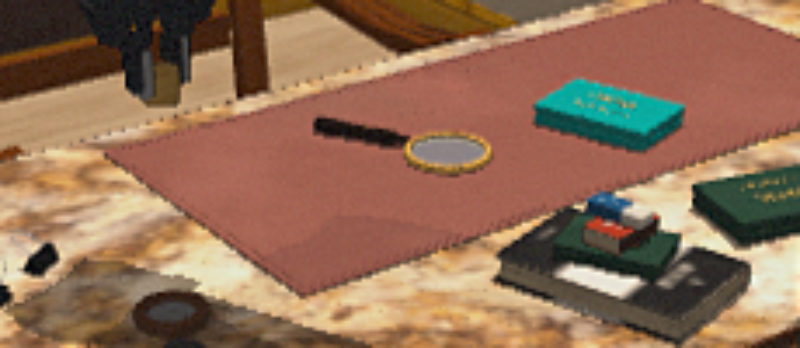

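Call:
move_arm(moves="60 1 0 0 0 0 255;115 1 0 0 0 0 255;155 1 0 0 0 0 255;172 1 0 0 0 0 255;178 1 0 0 0 0 255;178 1 0 0 0 0 255;178 1 0 0 0 0 110;178 1 0 0 0 0 110;178 1 0 0 0 0 110;150 1 0 0 0 0 110;100 1 0 0 0 0 110;40 1 0 0 0 0 110")

```text
clock: 7.5
tool_pos: [0.6448, 0.1325, 0.1532]
orientation: [[0.001, 0.969, 0.249], [-0.002, 0.249, -0.969], [-1.0, 0.0, 0.002]]
force: [0.9, -0.2, 0.9]
width: 0.569
```

Call:
move_arm(moves="-30 -30 35 0 0 0 110;-30 -75 90 0 0 0 110;-30 -120 143 0 0 0 110;-30 -165 196 0.04 0 0 110;-30 -210 248 0.04 0 0 110;-30 -232 275 0.04 0 0 110;-30 -232 275 0.04 0 0 110;-30 -232 275 0.04 0 0 110;-30 -232 275 0.04 0 0 110")

```text
clock: 8.62
tool_pos: [0.489, -0.1903, 0.1838]
orientation: [[0.001, 0.977, 0.212], [-0.002, 0.212, -0.977], [-1.0, 0.001, 0.002]]
force: [0.2, -0.4, -0.0]
width: 0.568
```

Run:
```python
from h import *
s=sense();print(s["clock"],s["tool_pos"],s["width"])
f=grab_frame("top");g=grab_frame("scene")
cv2.imwrite("pics/p1.png",np.hstack([overlay(x,(.645,.134),0,29,0,.030,.06,.3) for x in(f,g)]))
```

```text
8.625 [ 0.48897383 -0.19028913  0.18380495] 0.5681308950158233
```

View pics/p1.png

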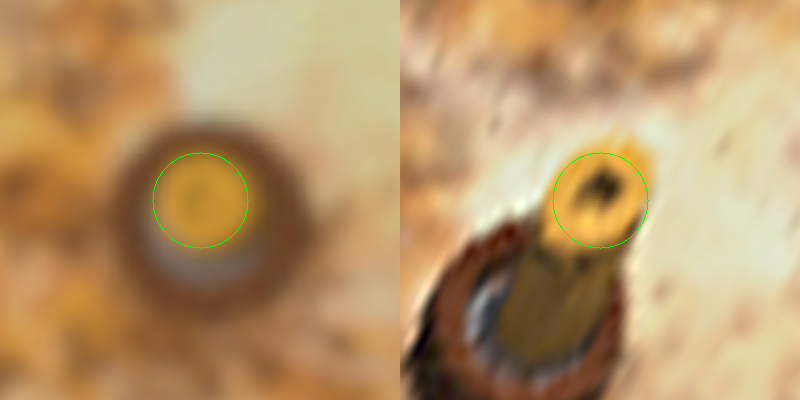

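Call:
move_arm(moves="50 0 1.5 0 0 0 110;100 0 1.5 0 0 0 110;120 0 1.5 0 0 0 110;125 0 1.5 0 0 0 110;125 0 1.5 0 0 0 110;125 0 1.5 0 0 0 255;125 0 1.5 0 0 0 255;125 0 1.5 0 0 0 255;125 0 1.5 0 0 0 255;125 0 1.5 0 0 0 255")

```text
clock: 9.98
tool_pos: [0.4899, -0.1924, 0.0598]
orientation: [[0.003, 0.977, 0.212], [-0.003, 0.212, -0.977], [-1.0, 0.002, 0.003]]
force: [-1.4, 0.4, 7.1]
width: 0.233
```

Call:
move_arm(moves="-50 0 0 0 0 0 255;-100 0 0 0 0 0 255;-130 20 -50 -0.18 0 0 255;-130 41 -100 -0.36 0 0 255;-130 61 -150 -0.54 0 0 255;-130 81 -200 -0.72 0 0 255;-130 101 -250 -0.9 0 0 255;-130 122 -300 -1.08 0 0 255;-130 142 -350 -1.26 0 0 255;-130 162 -400 -1.44 0 0 255;-130 182 -450 -1.62 0 0 255;-130 203 -498 -1.785 0 0 255")

```text
clock: 11.48
tool_pos: [0.583, 0.3392, 0.1893]
orientation: [[0.003, -0.419, 0.908], [-0.003, 0.908, 0.419], [-1.0, -0.004, 0.002]]
force: [0.8, -1.2, 0.1]
width: 0.234
```

Call:
move_arm(moves="0 0 0 0 0 0 255;0 0 0 0 0 0 255")

```text
clock: 11.72
tool_pos: [0.583, 0.3389, 0.1894]
orientation: [[0.004, -0.418, 0.908], [-0.003, 0.908, 0.418], [-1.0, -0.004, 0.002]]
force: [0.5, -0.2, -0.7]
width: 0.239
```

Run:
```python
from h import *
s=sense();print(s["clock"],s["tool_pos"],s["width"],s["orientation"].round(3).tolist(),s["joint_positions"])
f=grab_frame("top");g=grab_frame("scene")
b=overlay(f,(.485,-.191),104,56,37,.056,.06,.3)
c=overlay(f,(.485,-.185),20,90,61,.0405,.06,.3)
cv2.imwrite("pics/m1.png",np.vstack([np.hstack([b,c]),cv2.resize(g["img"][110:235,90:385,::-1],(800,340))])[:,:])
```

```text
11.725 [0.58299332 0.33891299 0.18942874] 0.2387403066192081 [[0.004, -0.418, 0.908], [-0.003, 0.908, 0.418], [-1.0, -0.004, 0.002]] [ -3.5995071   38.09551651 -44.5416723   85.93292922  28.22465466
  67.50100446 -28.20668501]
```

View pics/m1.png

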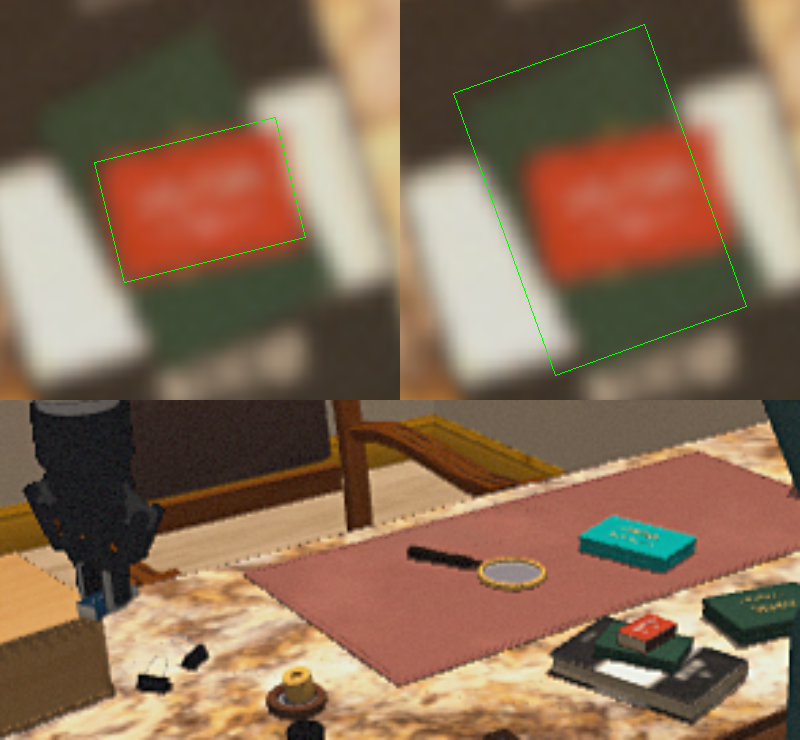

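Call:
move_arm(moves="60 0 -1 0 0 0 255;115 0 -1 0 0 0 255;155 0 -1 0 0 0 255;172 0 -1 0 0 0 255;179 0 -1 0 0 0 255;179 0 -1 0 0 0 255;179 0 -1 0 0 0 150;179 0 -1 0 0 0 150;179 0 -1 0 0 0 150;150 0 -1 0 0 0 110;100 0 -1 0 0 0 80;20 0 -1 0 0 0 80")

```text
clock: 13.32
tool_pos: [0.5821, 0.337, 0.1529]
orientation: [[0.003, -0.417, 0.909], [-0.004, 0.909, 0.417], [-1.0, -0.005, 0.001]]
force: [1.2, -0.0, 0.0]
width: 0.687
```

Call:
move_arm(moves="-30 -40 -28 0 0 0 80;-30 -85 -60 0.05 0 0 80;-30 -135 -95 0.1 0 0 80;-30 -185 -130 0.15 0 0 80;-30 -235 -165 0.2 0 0 80;-30 -285 -200 0.246 0 0 80;-30 -335 -235 0.246 0 0 80;-30 -385 -270 0.246 0 0 80;-30 -441 -310 0.246 0 0 80;-30 -441 -310 0.246 0 0 80;-30 -441 -310 0.246 0 0 80;-30 -441 -310 0.246 0 0 80")

```text
clock: 14.82
tool_pos: [0.4847, -0.1916, 0.185]
orientation: [[0.003, -0.185, 0.983], [-0.004, 0.983, 0.186], [-1.0, -0.004, 0.002]]
force: [-0.3, 0.7, 0.7]
width: 0.689
```

Run:
```python
from h import *
s=sense();print(s["clock"],s["tool_pos"],s["width"])
f=grab_frame("top");g=grab_frame("scene")
cv2.imwrite("pics/p2.png",np.hstack([overlay(x,(.5825,.337),114.5,54,22,.017,.06,.3) for x in(f,g)]))
```

```text
14.825 [ 0.4847261  -0.1916107   0.18501471] 0.6885747945705883
```

View pics/p2.png

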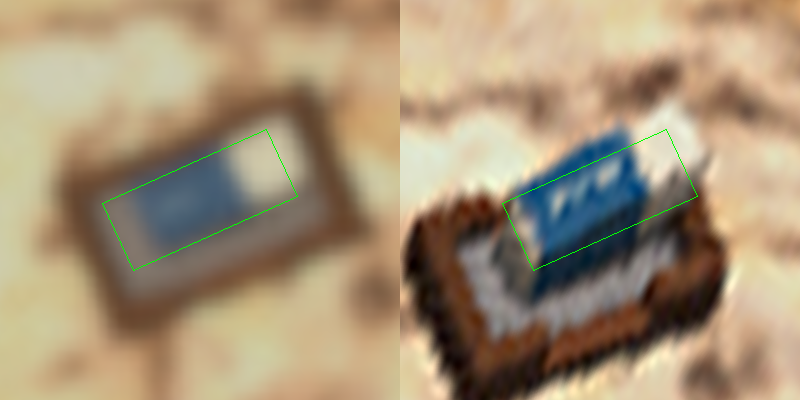

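Run:
```python
from h import *
fs=[grab_frame("top") for _ in range(4)];gs=[grab_frame("scene") for _ in range(4)]
l=np.array([np.cos(np.radians(114.5)),np.sin(np.radians(114.5))]);s=np.array([-l[1],l[0]])
for S in(fs,gs):
    Z=[]
    for f in S:
        P=cloud(f);d=P[...,:2]-[.5825,.337];a=d@l;b=d@s;m=(abs(a)<.04)&(abs(b)<.02)&(P[...,2]>.012)&(P[...,2]<.035)
        Z.append(np.c_[a[m],b[m],P[...,2][m]]*1000)
    Z=np.vstack(Z)
    for k in range(-40,40,8):
        q=Z[(Z[:,0]>=k)&(Z[:,0]<k+8)]
        if len(q)>4: print(k,len(q)//4,"z",q[:,2].mean().round(1),"b",np.percentile(q[:,1],[5,95]).round(0))
    print()
cv2.imwrite("pics/p3.png",cv2.resize(gs[0]["img"][235:275,112:170,::-1],None,fx=12,fy=12,interpolation=cv2.INTER_CUBIC))
```

```text
-40 19 z 17.2 b [-12.  17.]
-32 18 z 21.5 b [-17.   7.]
-24 18 z 20.3 b [-12.   7.]
-16 20 z 20.6 b [-13.   8.]
-8 18 z 20.0 b [-13.   8.]
0 18 z 19.2 b [-12.   8.]
8 17 z 18.3 b [-13.   7.]
16 5 z 16.3 b [-19.   7.]
32 9 z 13.4 b [-19.  16.]

-32 10 z 18.7 b [-8. 17.]
-24 24 z 20.9 b [-7. 11.]
-16 22 z 21.1 b [-10.  10.]
-8 24 z 20.1 b [-10.  11.]
0 26 z 19.6 b [-9. 11.]
8 24 z 19.0 b [-10.  12.]
16 27 z 17.9 b [-10.  11.]
24 16 z 15.8 b [-16.  10.]
32 2 z 13.0 b [-20. -15.]
```

View pics/p3.png

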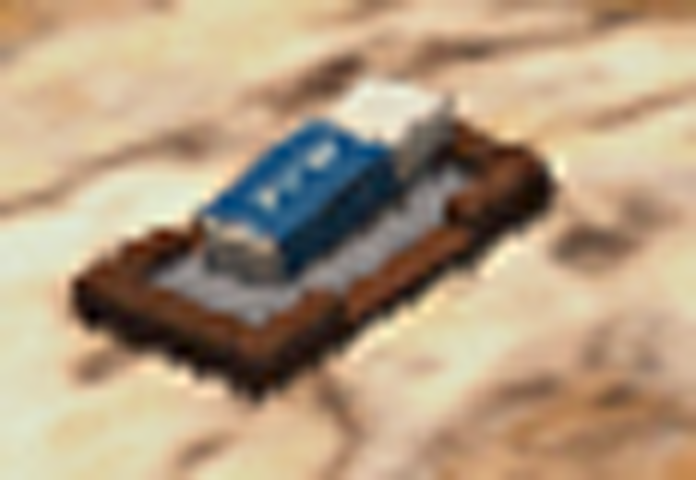

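Call:
move_arm(moves="60 -1 -1 0 0 0 80;110 -1 -1 0 0 0 80;133 -1 -1 0 0 0 80;140 -1 -1 0 0 0 80;140 -1 -1 0 0 0 80;140 -1 -1 0 0 0 255;140 -1 -1 0 0 0 255;140 -1 -1 0 0 0 255;140 -1 -1 0 0 0 255;140 -1 -1 0 0 0 255")

```text
clock: 16.58
tool_pos: [0.4845, -0.195, 0.0461]
orientation: [[0.004, -0.183, 0.983], [-0.005, 0.983, 0.183], [-1.0, -0.006, 0.003]]
force: [-2.0, 1.6, 9.3]
width: 0.426
```

Call:
move_arm(moves="-50 0 0 0 0 0 255;-90 0 0 0 0 0 255;-110 45 0 0.06 0 0 255;-110 95 0 0.12 0 0 255;-110 145 1 0.18 0 0 255;-110 195 1 0.236 0 0 255;-110 243 1 0.236 0 0 255;-110 243 1 0.236 0 0 255;-110 243 1 0.236 0 0 255;-110 243 1 0.236 0 0 255")

```text
clock: 17.82
tool_pos: [0.4407, 0.0436, 0.1549]
orientation: [[0.004, 0.053, 0.999], [-0.006, 0.999, -0.053], [-1.0, -0.005, 0.005]]
force: [-0.3, 0.6, 0.0]
width: 0.428
```

Run:
```python
from h import *
s=sense();print(s["clock"],s["tool_pos"],s["width"],s["orientation"].round(3).tolist())
f=grab_frame("top");g=grab_frame("scene")
c=overlay(f,(.485,-.188),24.5,90,61,.0405,.06,.3)
b=overlay(f,(.441,.0465),87,56,37,.15,.06,.3)
t=g["img"][190:270,220:320,::-1]
cv2.imwrite("pics/m2.png",np.vstack([np.hstack([b,c]),cv2.resize(t,(800,640),interpolation=cv2.INTER_CUBIC)[200:400]]))
cv2.imwrite("pics/m3.png",cv2.resize(t,(600,480),interpolation=cv2.INTER_CUBIC))
# overhang of matchbox from scene depth: lowest points of red
```

```text
17.825 [0.44073391 0.04360413 0.15486361] 0.428118171101396 [[0.004, 0.053, 0.999], [-0.006, 0.999, -0.053], [-1.0, -0.005, 0.005]]
```

View pics/m2.png

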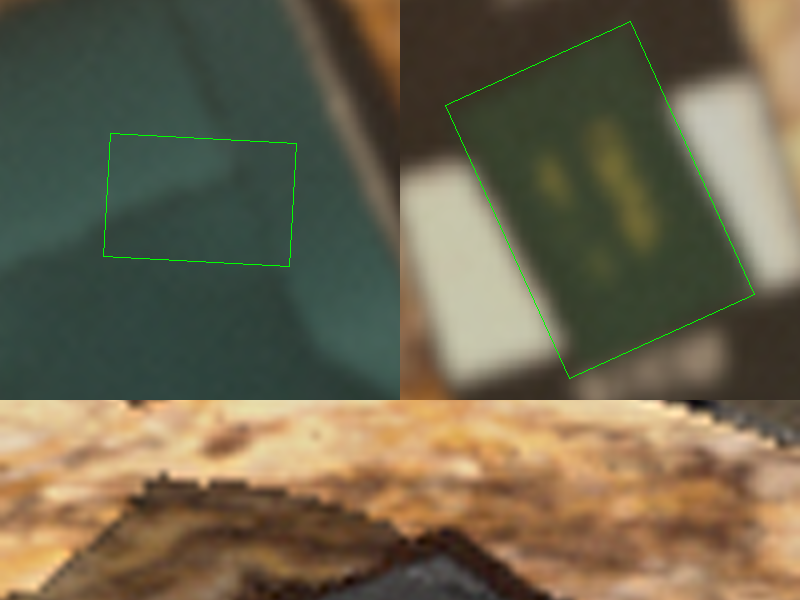

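View pics/m3.png

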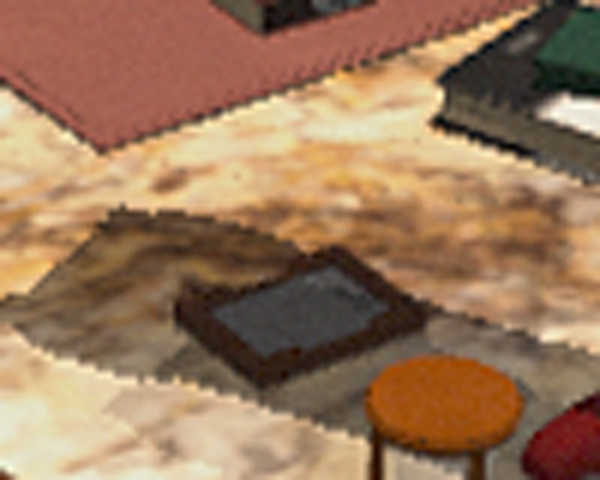

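Run:
```python
from h import *
g=grab_frame("scene")
cv2.imwrite("pics/m4.png",cv2.resize(g["img"][100:220,215:355,::-1],(700,600),interpolation=cv2.INTER_CUBIC))
P=cloud(g);c=g["img"].astype(int);m=(c[...,0]>120)&(c[...,0]>2.2*c[...,1])&(c[...,0]>2.2*c[...,2])
v,u=np.nonzero(m[:230,215:355]);u=u+215
q=P[v,u];k=(abs(q[:,0]-.44)<.06)&(abs(q[:,1]-.05)<.07)&(q[:,2]>.1)
print(k.sum(),np.percentile(q[k],[2,25,50,75,98],axis=0).round(3).tolist())
```

```text
Traceback (most recent call last):
IndexError: index -1 is out of bounds for axis 0 with size 0
```

View pics/m4.png

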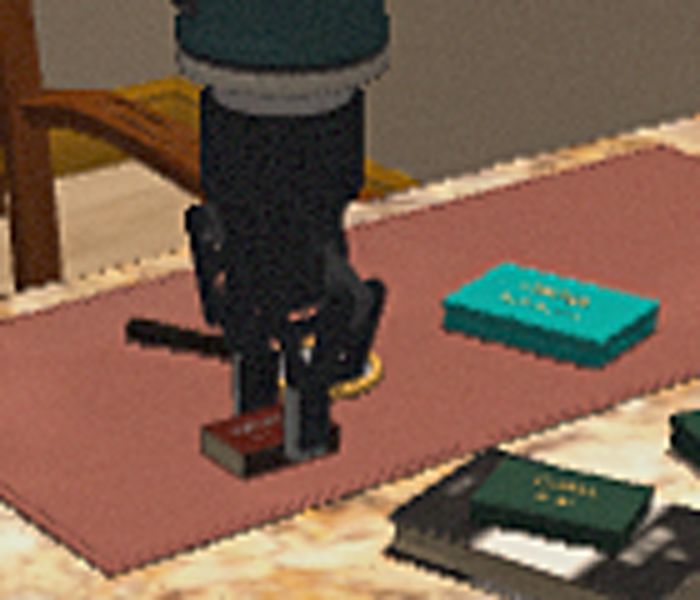

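Call:
move_arm(moves="55 1 0 0 0 0 255;105 1.5 0 0 0 0 255;130 1.5 0 0 0 0 255;139 1.5 0 0 0 0 255;143 1.5 0 0 0 0 255;143 1.5 0 0 0 0 255;143 1.5 0 0 0 0 100;143 1.5 0 0 0 0 100;143 1.5 0 0 0 0 100;110 1.5 0 0 0 0 60;60 1.5 0 0 0 0 20;10 1.5 0 0 0 0 20")

```text
clock: 19.48
tool_pos: [0.4403, 0.0456, 0.1461]
orientation: [[0.003, 0.052, 0.999], [-0.005, 0.999, -0.052], [-1.0, -0.005, 0.003]]
force: [1.3, -0.6, 1.2]
width: 0.922
```

Call:
move_arm(moves="-20 -30 8 0.18 0 0 0;-20 -70 17 0.36 0 0 0;-20 -120 28 0.54 0 0 0;-20 -170 40 0.72 0 0 0;-20 -220 52 0.9 0 0 0;-20 -231 57 1.08 0 0 0;-20 -231 57 1.09 0 0 0;-20 -231 57 1.09 0 0 0;-20 -231 57 1.09 0 0 0")

```text
clock: 20.6
tool_pos: [0.485, -0.1871, 0.1675]
orientation: [[0.003, 0.908, 0.419], [-0.005, 0.419, -0.908], [-1.0, 0.001, 0.006]]
force: [-0.1, 0.8, -0.4]
width: 0.999
```

Run:
```python
from h import *
s=sense();print(s["clock"],s["tool_pos"],s["width"],s["orientation"].round(3).tolist())
f=grab_frame("top");g=grab_frame("scene")
cv2.imwrite("pics/p4.png",np.hstack([overlay(x,(.441,.0465),87,56,37,.0205,.06,.3) for x in(f,g)]))
cv2.imwrite("pics/p5.png",cv2.resize(g["img"][220:275,235:310,::-1],None,fx=9,fy=9,interpolation=cv2.INTER_CUBIC))
```

```text
20.6 [ 0.48501861 -0.18709398  0.16748551] 0.999167841245861 [[0.003, 0.908, 0.419], [-0.005, 0.419, -0.908], [-1.0, 0.001, 0.006]]
```

View pics/p4.png

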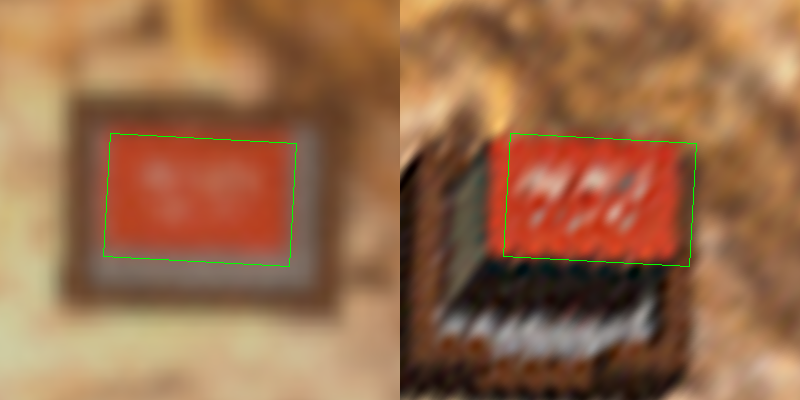

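View pics/p5.png

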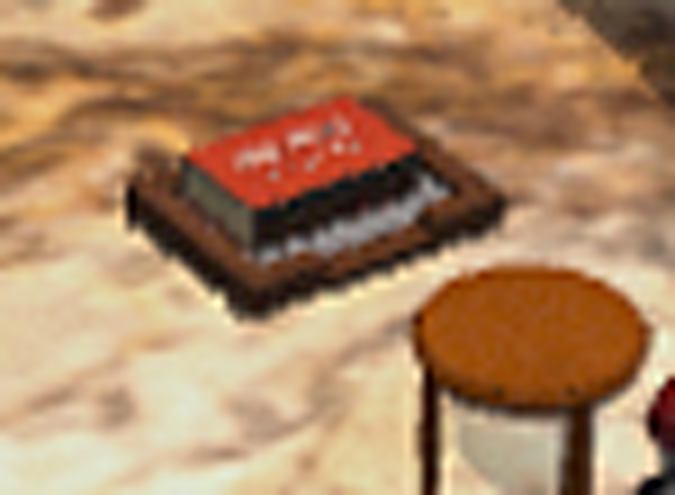

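```bash
cat >> h.py <<'E'
def plane(c,yaw,L,W,zt,n=4):
    "mean heights of the top in the 4 quadrants, along length (a) and width (b)"
    l=np.array([np.cos(np.radians(yaw)),np.sin(np.radians(yaw))]);s=np.array([-l[1],l[0]])
    for cam in("top","scene"):
        A=[]
        for _ in range(n):
            P=cloud(grab_frame(cam));d=P[...,:2]-c;a=d@l;b=d@s
            m=(abs(a)<L/2-.004)&(abs(b)<W/2-.003)&(abs(P[...,2]-zt)<.012);A.append(np.c_[a[m],b[m],P[...,2][m]])
        A=np.vstack(A);x=np.linalg.lstsq(np.c_[A[:,:2],np.ones(len(A))],A[:,2],rcond=None)[0]
        print(cam,len(A),"z0 mm",(x[2]*1000).round(1),"tilt deg a,b",np.degrees(x[:2]).round(1))
E
python3 - <<'E'
from h import *
print("match");plane((.444,.047),89,.056,.037,.0205)
print("sharp");plane((.646,.134),0,.026,.026,.030)
E
```

```text
match
top 637 z0 mm 20.8 tilt deg a,b [ 0.2 -0.4]
scene 442 z0 mm 21.1 tilt deg a,b [0.4 1.2]
sharp
top 134 z0 mm 31.1 tilt deg a,b [  2.2 -10.8]
scene 106 z0 mm 33.4 tilt deg a,b [  0.4 -11.6]
```

Call:
move_arm(moves="60 0 1 0 0 0 0;105 0 1 0 0 0 0;130 0 1 0 0 0 0;138 0 1 0 0 0 0;138 0 1 0 0 0 0;138 0 1 0 0 0 255;138 0 1 0 0 0 255;138 0 1 0 0 0 255;138 0 1 0 0 0 255;138 0 1 0 0 0 255", force=50)

```text
clock: 22.75
tool_pos: [0.4866, -0.1898, 0.0308]
orientation: [[0.005, 0.91, 0.416], [-0.006, 0.416, -0.91], [-1.0, 0.002, 0.007]]
force: [-3.8, -0.3, 12.6]
width: 0.695
```

Call:
move_arm(moves="-20 0 0 0 0 0 255;-65 0 0 0 0 0 255;-120 0 0 0 0 0 255;-130 13 -48 -0.15 0 0 255;-130 28 -100 -0.3 0 0 255;-130 41 -150 -0.45 0 0 255;-130 55 -200 -0.6 0 0 255;-130 70 -252 -0.77 0 0 255;-130 84 -304 -0.94 0 0 255;-130 98 -356 -1.1 0 0 255;-130 112 -408 -1.26 0 0 255;-130 124 -449 -1.34 0 0 255")

```text
clock: 24.25
tool_pos: [0.4117, 0.2728, 0.1584]
orientation: [[0.006, -0.201, 0.98], [-0.006, 0.98, 0.201], [-1.0, -0.007, 0.005]]
force: [1.3, -0.1, -0.8]
width: 0.689
```

Call:
move_arm(moves="0 0 0 0 0 0 255;0 0 0 0 0 0 255")

```text
clock: 24.5
tool_pos: [0.4118, 0.2724, 0.1587]
orientation: [[0.007, -0.201, 0.98], [-0.006, 0.98, 0.201], [-1.0, -0.007, 0.005]]
force: [1.1, -0.9, -0.4]
width: 0.691
```

Run:
```python
from h import *
s=sense();print(s["clock"],s["tool_pos"],s["width"],s["orientation"].round(3).tolist())
f=grab_frame("top");g=grab_frame("scene")
a=overlay(f,(.485,-.19),17.5,175,115,.024,.1,.5)
cv2.imwrite("pics/b1.png",np.hstack([a,cv2.resize(g["img"][130:290,110:270,::-1],(400,400),interpolation=cv2.INTER_CUBIC)]))
```

```text
24.5 [0.41176242 0.27243056 0.15867161] 0.691095854828725 [[0.007, -0.201, 0.98], [-0.006, 0.98, 0.201], [-1.0, -0.007, 0.005]]
```

View pics/b1.png

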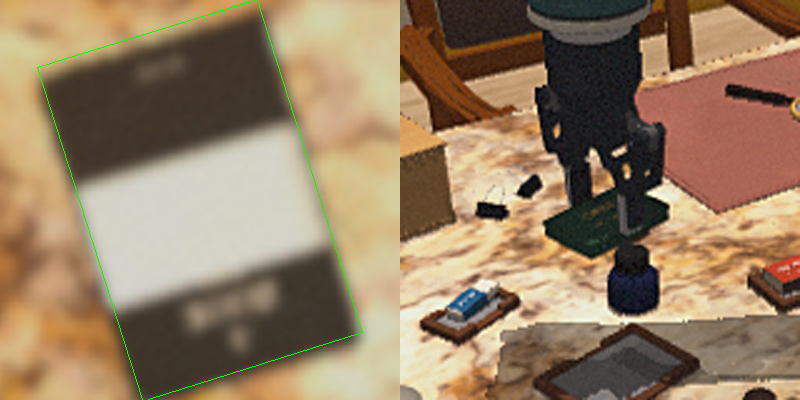

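Call:
move_arm(moves="50 -1.5 1 0 0 0 255;100 -1.5 1 0 0 0 255;130 -1.5 1 0 0 0 255;141 -1.5 1 0 0 0 255;146 -1.5 1 0 0 0 255;146 -1.5 1 0 0 0 255;146 -1.5 1 0 0 0 20;146 -1.5 1 0 0 0 0;146 -1.5 1 0 0 0 0;110 -1.5 1 0 0 0 0;60 -1.5 1 0 0 0 0;10 -1.5 1 0 0 0 0")

```text
clock: 26.1
tool_pos: [0.4131, 0.2703, 0.15]
orientation: [[0.006, -0.199, 0.98], [-0.007, 0.98, 0.2], [-1.0, -0.008, 0.005]]
force: [0.1, -0.1, -0.0]
width: 1.002
```

Call:
move_arm(moves="-40 -40 0 0 0 0 110;-80 -95 0 0 0 0 110;-80 -150 0 0 0 0 110;-80 -205 0 0 0 0 110;-80 -260 0 0 0 0 110;-80 -320 0 0 0 0 110;-80 -325 0 0 0 0 110;-80 -325 0 0 0 0 110")

```text
clock: 27.1
tool_pos: [0.4773, -0.0474, 0.2325]
orientation: [[0.006, -0.199, 0.98], [-0.006, 0.98, 0.199], [-1.0, -0.007, 0.005]]
force: [0.2, 0.2, 0.0]
width: 0.566
```

Run:
```python
from h import *
s=sense();print(s["clock"],s["tool_pos"],s["orientation"].round(3).tolist())
f=grab_frame("top");g=grab_frame("scene")
a=overlay(f,(.413,.2705),101.5,90,61,.0215,.075,.5)
t=g["img"]
I=lambda r:cv2.resize(t[r[0]:r[1],r[2]:r[3],::-1],(400,300),interpolation=cv2.INTER_CUBIC)
top=lambda c,z,y,L,W:cv2.resize(overlay(f,c,y,L,W,z,.05,.25),(300,300))
cv2.imwrite("pics/q1.png",np.vstack([np.hstack([cv2.resize(a,(300,300)),I((255,315,155,235))]),np.hstack([top((.645,.134),.011,0,61,0),I((198,234,175,223))])]))
cv2.imwrite("pics/q2.png",np.hstack([top((.645,.134),.011,0,41,0),top((.5825,.337),.011,114.5,66,34)]))
print("tin");plane((.413,.2705),101.5,.09,.061,.0215)
```

```text
27.1 [ 0.47733476 -0.04741033  0.23248965] [[0.006, -0.199, 0.98], [-0.006, 0.98, 0.199], [-1.0, -0.007, 0.005]]
tin
top 1699 z0 mm 24.0 tilt deg a,b [-3.9 -0.6]
scene 2372 z0 mm 24.8 tilt deg a,b [-3.8 -3.1]
```

View pics/q1.png

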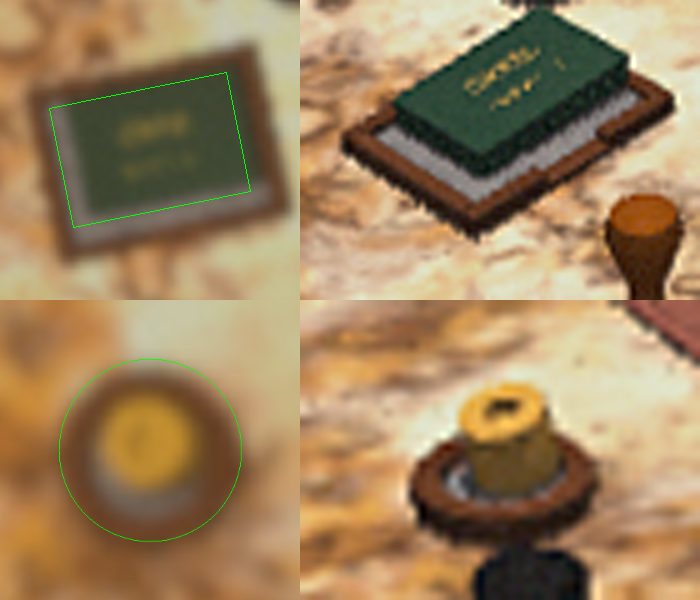

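View pics/q2.png

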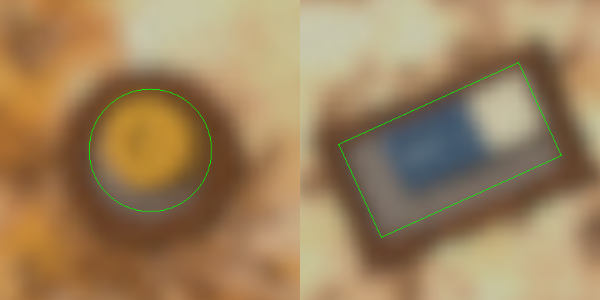

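Call:
move_arm(moves="0 60 0 0 0 0 0;0 120 0 0 0 0 0;0 180 0 0 0 0 0;0 240 0 0 0 0 0;30 300 0 0 0 0 0;80 324 0 0 0 0 0;130 324 0 0 0 0 0;180 324 0 0 0 0 0;205 324 0 0 0 0 0;216 324 0 0 0 0 0;219 324 0 0 0 0 0;219 324 0 0 0 0 0", force=20)

```text
clock: 29.1
tool_pos: [0.4145, 0.2689, 0.0118]
orientation: [[0.007, -0.2, 0.98], [-0.006, 0.98, 0.2], [-1.0, -0.007, 0.006]]
force: [0.6, 0.2, 0.5]
width: 1.001
```

Call:
move_arm(moves="0 0 0 0 0 0 255;0 0 0 0 0 0 255;0 0 0 0 0 0 255;0 0 0 0 0 0 255;-2 0 -1 0 0 0 255;-2 2 -2 0 0 0 255;-2 4 -3 0 0 0 255;-2 6 -4 0 0 0 255;-2 6 -4 0 0 0 255;-2 6 -4 0 0 0 0;-2 6 -4 0 0 0 0;-2 6 -4 0 0 0 0", force=20)

```text
clock: 30.6
tool_pos: [0.4094, 0.2739, 0.0138]
orientation: [[0.007, -0.2, 0.98], [-0.006, 0.98, 0.2], [-1.0, -0.007, 0.006]]
force: [0.5, -0.3, -0.4]
width: 1.002
```

Call:
move_arm(moves="-40 0 0 0 0 0 0;-90 0 0 0 0 0 0;-140 0 0 0 0 0 0;-140 -50 0 0 0 0 80;-140 -110 0 0 0 0 80;-140 -170 0 0 0 0 80;-140 -230 0 0 0 0 80;-140 -230 0 0 0 0 80")

```text
clock: 31.6
tool_pos: [0.4549, 0.0449, 0.1553]
orientation: [[0.007, -0.192, 0.981], [-0.007, 0.981, 0.192], [-1.0, -0.008, 0.005]]
force: [0.3, -0.4, -0.5]
width: 0.687
```

Run:
```python
from h import *
s=sense();print(s["clock"],s["tool_pos"],s["orientation"].round(3).tolist())
f=grab_frame("top");g=grab_frame("scene")
a=overlay(f,(.413,.2705),101.5,102,73,.011,.075,.5)
cv2.imwrite("pics/q3.png",np.hstack([a,cv2.resize(g["img"][255:315,155:235,::-1],(400,300),interpolation=cv2.INTER_CUBIC)]))
print("tin");plane((.411,.274),101.5,.09,.061,.0215)
```

```text
31.6 [0.45487722 0.04489156 0.1552685 ] [[0.007, -0.192, 0.981], [-0.007, 0.981, 0.192], [-1.0, -0.008, 0.005]]
tin
top 1826 z0 mm 21.6 tilt deg a,b [ 0.1 -0.1]
scene 2082 z0 mm 22.4 tilt deg a,b [0.1 0.2]
```

View pics/q3.png

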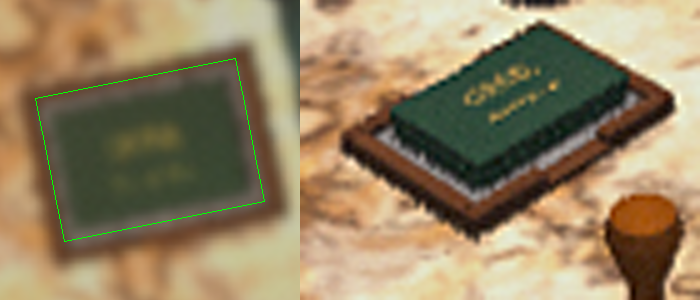

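Call:
move_arm(moves="0 45 31 -0.06 0 0 80;0 95 66 -0.12 0 0 80;0 145 100 -0.18 0 0 80;0 195 135 -0.237 0 0 80;0 245 169 -0.237 0 0 80;0 262 181 -0.237 0 0 80;0 262 181 -0.237 0 0 80;50 262 181 -0.237 0 0 80;100 262 181 -0.237 0 0 80;130 262 181 -0.237 0 0 80;143 262 181 -0.237 0 0 80;143 262 181 -0.237 0 0 80")

```text
clock: 33.6
tool_pos: [0.5799, 0.3418, 0.0117]
orientation: [[0.007, -0.425, 0.905], [-0.006, 0.905, 0.425], [-1.0, -0.009, 0.004]]
force: [-0.7, 0.2, 1.4]
width: 0.688
```

Call:
move_arm(moves="0 -4 0 0 0 0 80;0 -4 0 0 0 0 80;0 -4 0 0 0 0 255;0 -4 0 0 0 0 255;0 -4 0 0 0 0 255;0 -4 0 0 0 0 255;-2 -4 0 0 0 0 255;-2 -2 0 0 0 0 255;-2 0 0 0 0 0 255;-2 2 0 0 0 0 255;-2 2 0 0 0 0 255;-2 2 0 0 0 0 110", force=20)

```text
clock: 35.1
tool_pos: [0.5791, 0.3436, 0.0137]
orientation: [[0.007, -0.425, 0.905], [-0.006, 0.905, 0.425], [-1.0, -0.009, 0.004]]
force: [0.3, -0.3, 0.4]
width: 0.432
```

Call:
move_arm(moves="0 0 0 0 0 0 80;0 0 0 0 0 0 80;-50 0 0 0 0 0 80;-100 0 0 0 0 0 80;-150 0 0 0 0 0 80;-150 -40 -30 0 0 0 80;-150 -90 -60 0 0 0 80;-150 -140 -90 0 0 0 80;-150 -190 -120 0 0 0 80;-150 -190 -120 0 0 0 80")

```text
clock: 36.35
tool_pos: [0.5505, 0.1161, 0.1646]
orientation: [[0.006, -0.419, 0.908], [-0.009, 0.908, 0.419], [-1.0, -0.011, 0.002]]
force: [0.4, -0.5, -0.4]
width: 0.685
```

Run:
```python
from h import *
s=sense();print(s["clock"],s["tool_pos"],s["orientation"].round(3).tolist())
f=grab_frame("top");g=grab_frame("scene")
a=cv2.resize(overlay(f,(.5825,.337),114.5,66,34,.011,.05,.25),(300,300))
b=cv2.resize(overlay(f,(.645,.134),0,41,0,.011,.05,.25),(300,300))
c=lambda r:cv2.resize(g["img"][r[0]:r[1],r[2]:r[3],::-1],(400,300),interpolation=cv2.INTER_CUBIC)
cv2.imwrite("pics/q4.png",np.vstack([np.hstack([a,c((233,275,112,168))]),np.hstack([b,c((198,234,175,223))])]))
print("eraser");plane((.5825,.337),114.5,.050,.020,.017)
print("sharp");plane((.646,.134),0,.028,.028,.030)
```

```text
36.35 [0.5505014  0.11613177 0.16460606] [[0.006, -0.419, 0.908], [-0.009, 0.908, 0.419], [-1.0, -0.011, 0.002]]
eraser
top 165 z0 mm 17.7 tilt deg a,b [-1.1  2.1]
scene 211 z0 mm 18.4 tilt deg a,b [ 1.2 -0.8]
sharp
top 0 z0 mm 0.0 tilt deg a,b [0. 0.]
scene 129 z0 mm 33.4 tilt deg a,b [  1.  -12.3]
```

View pics/q4.png

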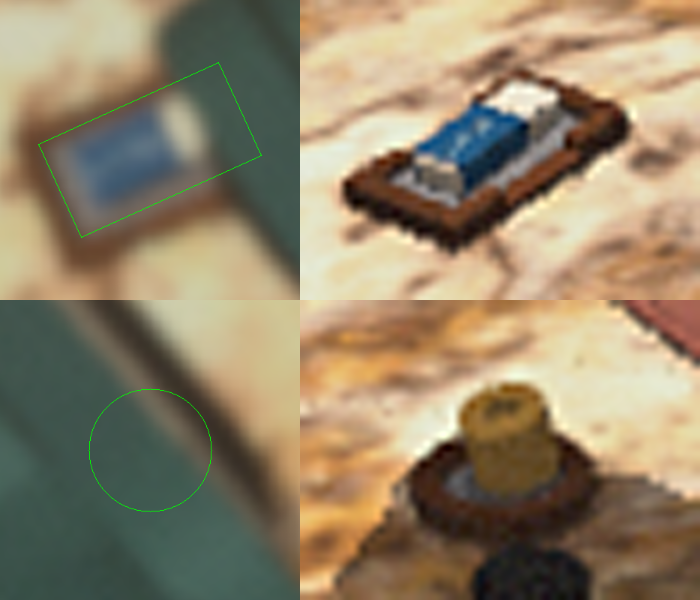

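Call:
move_arm(moves="0 -13 45 0.15 0 0 110;0 -26 92 0.3 0 0 110;0 -26 92 0.433 0 0 110;0 -26 92 0.433 0 0 110;0 -26 92 0.433 0 0 110;50 -26 92 0.433 0 0 110;100 -26 92 0.433 0 0 110;130 -26 92 0.433 0 0 110;147 -26 92 0.433 0 0 110;147 -26 92 0.433 0 0 110")

```text
clock: 38.5
tool_pos: [0.6452, 0.136, 0.0181]
orientation: [[0.006, -0.007, 1.0], [-0.006, 1.0, 0.007], [-1.0, -0.006, 0.006]]
force: [0.6, 0.2, 0.1]
width: 0.57
```

Call:
move_arm(moves="0 -4 0 0 0 0 110;0 -4 0 0 0 0 255;0 -4 0 0 0 0 255;0 -4 0 0 0 0 255;0 -4 0 0 0 0 255;-2 -4 0 0 0 0 255;-2 -2 0 0 0 0 255;-2 0 -1 0 0 0 255;-2 3 -1 0 0 0 255;-2 3 -1 0 0 0 255;-2 3 -1 0 0 0 110;-2 3 -1 0 0 0 110", force=20)

```text
clock: 40.0
tool_pos: [0.6442, 0.139, 0.0201]
orientation: [[0.006, -0.007, 1.0], [-0.006, 1.0, 0.007], [-1.0, -0.006, 0.006]]
force: [0.3, 0.1, -0.1]
width: 0.566
```

Call:
move_arm(moves="-2 3 -1 0 0 0 110;-50 3 -1 0 0 0 110;-100 3 -1 0 0 0 110;-150 3 -1 0 0 0 110;-150 -50 -10 0 0 0 110;-150 -110 -20 0 0 0 110;-150 -170 -30 0 0 0 110;-150 -230 -40 0 0 0 110;-150 -290 -50 0 0 0 110;-150 -310 -50 0 0 0 110;-150 -310 -50 0 0 0 110")

```text
clock: 41.38
tool_pos: [0.5953, -0.1715, 0.1717]
orientation: [[0.006, -0.004, 1.0], [-0.006, 1.0, 0.004], [-1.0, -0.006, 0.006]]
force: [-1.1, -0.4, -0.1]
width: 0.567
```

Run:
```python
from h import *
s=sense();print(s["clock"],s["tool_pos"],s["orientation"].round(3).tolist())
f=grab_frame("top");g=grab_frame("scene")
a=cv2.resize(overlay(f,(.5825,.337),114.5,66,34,.011,.05,.25),(300,300))
b=cv2.resize(overlay(f,(.645,.134),0,41,0,.011,.05,.25),(300,300))
c=lambda r:cv2.resize(g["img"][r[0]:r[1],r[2]:r[3],::-1],(400,300),interpolation=cv2.INTER_CUBIC)
cv2.imwrite("pics/q5.png",np.vstack([np.hstack([a,c((233,275,112,168))]),np.hstack([b,c((198,234,175,223))])]))
cv2.imwrite("pics/q6.png",cv2.resize(f["img"][130:280,110:360,::-1],None,fx=3.2,fy=3.2,interpolation=cv2.INTER_CUBIC))
print("eraser");plane((.581,.340),114.5,.050,.020,.017)
print("sharp");plane((.645,.135),0,.028,.028,.030)
print("match");plane((.444,.047),89,.056,.037,.0205)
print("tin");plane((.411,.274),101.5,.09,.061,.0215)
for q,z in(("book",.024),("ink_bottle",.04)):
    r=trace("top",q)
    if r: print(q,*fit(f,r[0]["pixels"],z))
```

```text
41.375 [ 0.59526198 -0.17145042  0.17173744] [[0.006, -0.004, 1.0], [-0.006, 1.0, 0.004], [-1.0, -0.006, 0.006]]
eraser
top 233 z0 mm 17.6 tilt deg a,b [-0.3 -0. ]
scene 210 z0 mm 18.2 tilt deg a,b [ 1.1 -0.3]
sharp
top 168 z0 mm 28.9 tilt deg a,b [-1.1  5.3]
scene 94 z0 mm 29.7 tilt deg a,b [-3.4  6.4]
match
top 633 z0 mm 21.0 tilt deg a,b [ 0.3 -0.7]
scene 460 z0 mm 21.1 tilt deg a,b [0.2 1.1]
tin
top 1811 z0 mm 21.5 tilt deg a,b [-0.1 -0.1]
scene 2090 z0 mm 22.4 tilt deg a,b [0.  0.3]
book [ 475.6 -176.7] [174.7  90.2] 17.6 rect [ 477.5 -178.6] [ 95.8 180.1] 16.9
ink_bottle [511.  191.8] [44.4 40.1] 84.5 rect [511.1 191. ] [45.4 46.2] 45.4
```

View pics/q5.png

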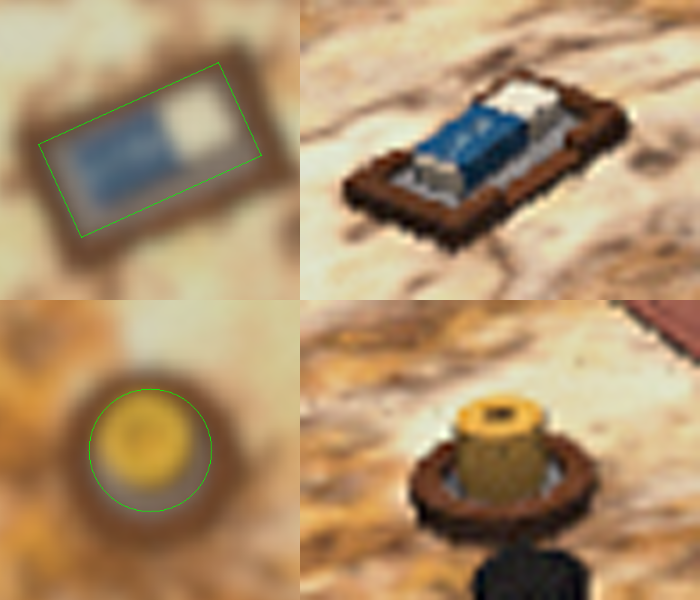

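View pics/q6.png

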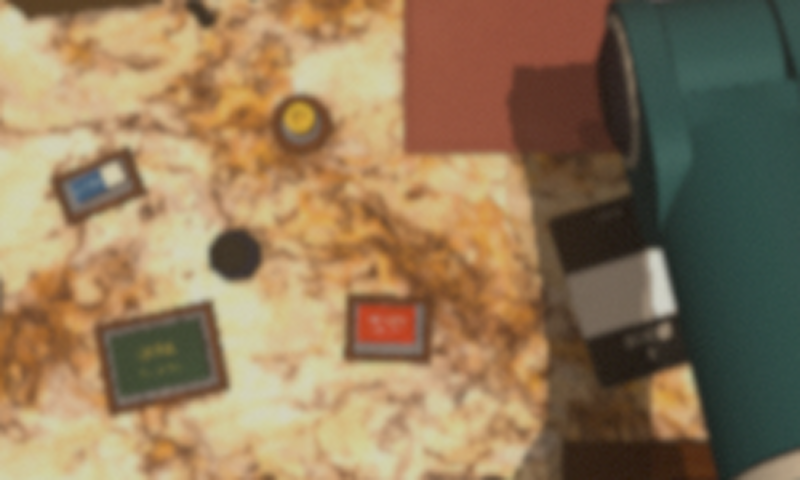

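Run:
```python
from h import *
for cam in("top","scene"):
    A=[]
    for _ in range(6):
        f=grab_frame(cam);P=cloud(f);h=cv2.cvtColor(f["img"],cv2.COLOR_RGB2HSV)
        m=(h[...,1]>120)&(h[...,0]>15)&(h[...,0]<32)&(h[...,2]>110)&(np.hypot(P[...,0]-.645,P[...,1]-.136)<.022)&(abs(P[...,2]-.03)<.008)
        A.append(P[m]*1000)
    A=np.vstack(A);c=np.median(A[:,:2],0);B=A[np.hypot(*(A[:,:2]-c).T)<11]
    x=np.linalg.lstsq(np.c_[B[:,:2]-c,np.ones(len(B))],B[:,2],rcond=None)[0];print(cam,len(B),c.round(1),x[2].round(1),np.degrees(x[:2]).round(1))
print(sense()["clock"])
```

```text
top 218 [646.7 133.4] 29.4 [-1.5 -0.4]
scene 212 [636.9 140.9] 29.0 [ 6.7 -2. ]
43.775
```

```bash
python3 -c "
from rig import *
print(hand_in())"
```

```text
the job is handed in; nothing more can be done
None
```

I took the pile apart from the top down, put all four things in their own holders, and handed the job in at about 44 s.

**Repairs:** The sharpener, eraser and tin first came to rest with one side on the rim of their wells. I found this in the camera depths and pictures, regripped each one and moved it 5 to 7 mm so that it dropped in.

**Last checks** (height of the top above the desk, from the top camera):

| Thing | Measured top | Expected top | Tilt |
|---|---|---|---|
| Tin | 21.5 mm | 21.5 mm | flat |
| Matchbox | 21.0 mm | 20.5 mm | flat |
| Eraser | 17.6 mm | 17 mm | flat |
| Sharpener | 29.4 mm | 30 mm | up to 1.5° |

- **Sharpener:** A first depth fit gave 5–6° of tilt in both views. A tighter fit on the brass alone brought the top view down to 1.5°, but the scene view still showed about 7°. I put that down to pixels on the sharpener's side. The picture shows it standing upright in the well.
- **Matchbox:** It lies about 3 mm off centre in its well, towards the side away from the robot.
- **Ink bottle:** It was found within about 2 mm of where it was first measured.
- **Book:** With the tin lifted off, the book's outline still matched its first position to within a few mm. In the last picture the arm covered part of it, so that reading says nothing about whether it moved.

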